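# Clear the light plinth and hold the slanted sample tube upright over it

### The job

The lit inspection plinth is blocked by the steel canister with the arch handle: lift the canister off and set it down upright on the bench beside the plinth, then let go of it. Then draw the red-capped sample tube out of its slanted rest, turn it upright with the cap on top, and hold it raised over the middle of the lit panel, its foot about 5 to 12 cm above the panel and touching nothing but the gripper. Finish while still holding the tube there, steady; leave the white bottle, the vial and the roll of black tape where they are.

Things in the scene. Friction and masses are not known exactly. Their poses are not given: they have to be found in the camera images.
- plinth: white square light plinth, 100 x 100 mm, 40 mm high, with a lit 84 mm panel in its top; fixed. Origin: centre of its underside on the bench; z up. It and the slanted rest stand left and right of each other, either way round
- panel (a point): centre of the lit panel, on the plinth's top face (40 mm above the bench). Round it: bench front edge at x 0.33, left edge at y 0.02; free bench in front of plinth and rest (x 0.38 to 0.48, y -0.05 to -0.33). A balance with a glass hood, about 0.3 m tall, stands to the right (y -0.33 to -0.55, x over 0.48), an autosampler on the left bench (y over 0.1)
- canister: closed steel canister, 88 mm diameter (lid rim 91 mm), body with lid 82 mm high, about 0.35 kg, standing on the plinth at the start. Too wide for the gripper, but it has a rigid arch handle across the top along the canister's own y axis. Origin: centre of its underside; z up
- handle (a point): centre of the black grip of the arch handle, 130 mm above the canister's underside: a level bar, 14 mm diameter, 56 mm long along the canister's y; free space of 41 mm below the bar's underside down to the lid. The arch's legs stand at y = +-39 mm
- rest: slanted rest for one tube; fixed. Grey base plate 100 x 70 x 12 mm with a blue sleeve (outside 42 mm, inside 34 mm diameter, 65 mm deep inside) that leans 35 degrees from vertical. Origin: centre of the base's underside; the sleeve's upper end leans towards the rest's own -x, which faces roughly the robot
- mouth (a point): centre of the sleeve's open upper end, about 85 mm above the bench
- tube: clear sealed sample tube with a brown core inside and a red screw cap, 120 mm long, about 90 g: body 29 mm diameter with a tapered foot, cap 33 mm diameter and 22 mm long (98 to 120 mm from the foot). It lies loosely in the sleeve, sunk about 65 mm, leaning 35 degrees. Origin: centre of its foot end; its z axis runs along the tube to the cap (up when the tube is upright)
- white_bottle: small white plastic bottle with a white ribbed cap, 48 mm diameter, 87 mm high, standing near the bench's front edge on the right; origin: centre of its underside. Leave it alone
- vial: small vial with blue cap, 23 mm diameter, 52 mm high, standing near the bench's front edge; origin: centre of its underside. Leave it alone
- tape_roll: roll of black tape on a tan core, lying flat, 59 mm diameter, 19 mm high, near the front edge of the left bench; origin: centre of its underside. Leave it alone
Things that resemble listed ones, but are neither listed nor needed, are in the scene too. Leave any green look-alike of the canister alone.

How it is judged (in metres and radians):
On the way, in this order (a step that is already met when the one before it is completed fails the run):
1. the canister is lifted clear of the plinth (contact force between canister and plinth below 0.05 N and height (world z) of canister above 0.045 m and angle between canister's own z axis and vertical below 0.35 rad), for 0.1 s.
2. the canister stands upright on the bench beside the plinth, let go (height (world z) of canister between -0.006 and 0.006 m and angle between canister's own z axis and vertical below 0.1 rad and horizontal distance between canister and plinth below 0.35 m and contact force between canister and the fingers below 0.2 N and linear speed of canister below 0.02 m/s), for 0.3 s.
3. the tube is drawn clear of its rest, in the gripper (contact force between tube and the fingers above 1 N and contact force between tube and rest below 0.05 N and height (world z) of tube above 0.07 m), for 0.2 s.
At the end, for the whole second after the job is handed in: Canister upright (0.1 rad), released, on the bench within 0.35 m of the plinth; tube held still by the fingers only, cap up within 0.14 rad, foot within 25 mm of the panel centre (plan) and 35-150 mm above it; bottle, vial, tape within 20 mm of their places (all of step 2 and contact force between each of canister, tube and plinth below 0.05 N and angle between tube's own z axis and vertical below 0.14 rad and horizontal distance between tube and panel below 0.025 m and z of tube in the frame of panel between 0.035 and 0.15 m and contact force between tube and the fingers above 1 N and contact force between tube and rest below 0.05 N and contact force between tube and canister below 0.05 N and linear speed of tube below 0.03 m/s and angular speed of tube below 0.2 rad/s and distance of each of white_bottle, vial, tape_roll from where it was at the start of the episode below 0.02 m); the arm keeps its last pose, push and grip.
It fails at once if the canister is tipped over (angle between canister's own z axis and vertical above 0.7 rad).
It fails at once if the white bottle is disturbed (distance of white_bottle from where it was at the start of the episode above 0.03 m).
It fails at once if the vial is disturbed (distance of vial from where it was at the start of the episode above 0.03 m).
It fails at once if the tape roll is disturbed (distance of tape_roll from where it was at the start of the episode above 0.03 m).
It also fails if it takes over 64 s, if anything falls off the work surface, if the arm or the gripper's body presses on something with over 40 N, if the wrist force passes 120 N, or if a joint passes its speed limit or range.

### The arm

A 6-joint arm with a two-finger parallel gripper is mounted at the origin on a cart in front of the work surface, level with it; the furniture and walls round the work are solid. World frame = base frame: x ahead of the robot, y to its left, z up, the work surface at z = 0. Lengths are in mm, angles in rad, forces in N, time in s.
With the tool pointing down it reaches from about 250 to 800 mm from the base axis. Payload 8.5 kg.
Tool frame: the origin (TCP) lies midway between the tips of the shut fingers; the grasp point (between the pads) lies bot.pinch_z behind it (bot.pinch_z is the distance from the TCP to the grasp point, in mm); z points along the fingers, y is the line along which they close (so a half turn about z gives the same grasp; the last joint's range is limited). The gripper opens to 85 mm and grips with 20 to 120 N. Pads are 22 mm wide; open, the fingers measure 114 mm over their backs; the gripper's body (76 mm by 85 mm) begins 54 mm behind the grasp point. The pads swing forward as they close: fully open they stand 13 mm farther back than shut.
Start: joints at [1.147, 0.238, -0.013, 1.319, 0, 1.571], TCP at [215.874, 478.515, 231.276] pointing down, gripper open.
Joint ranges: [-2.66, 2.66], [-1.03, 1.9], [-1.14, 1.46], [-1.82, 2.27], [-1.45, 1.34], [-3.14, 3.14]. Speed limits (rad/s): [2.22, 2.22, 2.79, 3.14, 3.14, 3.14].

### API

Orientations are given as a unit quaternion [x, y, z, w].
In Python, from station import bot gives the robot as it stands.
- The arm moves only by the tool play_rows, never from a script. Its argument "series" is a list of rows, each a list of 2 entries, a list of its own where there are three numbers: the shift along the tool's x, y, z as a fraction of full scale, then the turn, a rotation vector about the tool's x, y, z as a fraction of full scale. In form: [[[dx, dy, dz], [rx, ry, rz]], ...]. A call has 1 to 20 rows; each row is the pose to reach, as a shift and turn from the pose commanded when the call began, along the tool's axes at that moment, turning the shorter way round; what a row does not reach only later rows make up. Full scale, the value 1, is 120 mm for a shift and pi rad for a turn. A row lasts 1/10 s, in which the tool goes at most 50 mm and 8.59 degrees, less where a joint would pass 70% of its speed; a pose out of reach is approached as far as the arm can. A call with a number of a shift or a turn outside -1 to 1 is refused whole. A call with a gripper value outside its range is refused whole. "jaw" is the opening, from -1 (shut) to 1 (fully open), so that 0 is half open, set as the call begins (left out, the last holds). The fingers move at their own pace and stop on an object; "newtons" is the grip in N (left out, the last holds). Time passes only in rows, so rows that repeat a pose let the fingers close. It gives the time, the measured TCP pose, the force and the opening at its end, in the units of the state.
- bot.observe(): the state, without advancing time (a new reading comes with each control period).
- bot.grab_frame(name): name is "side" or "top" or "wrist"; returns a dict with "color" (480x640x3 uint8, red, green, blue), "range_z" (480x640 float32, mm along the optical axis (not along the pixel's ray), 0 where there is no reading), "fx", "fy", "cx", "cy" (pixels), "rvec" (rotation vector, rad) and "tvec" (3), from world to camera coordinates, as OpenCV has them; the wrist camera has in their place "mount" (4x4, takes a point from camera to tool coordinates, whose origin is the TCP and whose axes are the flange's). Camera axes: x right, y down, z forward; pixel columns grow to the right and rows downward; lengths in mm; the calibration is good to about 2 mm. A picture is of the moment at which its call begins: read the wrist's pose just before it.
- bot.job_done(): hands the job in, once; it reports no verdict.
Trained networks look in the newest picture that a camera, given by its name, has taken for a name from the list of things; names that differ only in an ending like _2 or _b are one class to them, and where a whole thing is asked for, a point or a joint stands for the part that bears it (a point fixed in the world has none). Each returns a list of dicts, best first, with "conf" (0 to 1); they miss things now and then, are a little off and sometimes report something else, mostly with a low value. They report only what shows in the picture. A call takes as long as a camera call. They do not tell look-alikes from the thing itself.
- bot.regions_of(camera, target): "pixels" (480x640 bool, what is visible of it) and "location" ([row, column] in pixels, amid what is visible of it).
The state is a dict: "t": time; "joint_positions": joint angles; "dq": joint speeds; "joint_torque": joint torques, N m; "position": TCP position; "tool_rot": TCP orientation; "contact_force": force on the tool from outside, world axes, zero at the start; "wrist_torque": the same for the moment, N m; "finger_gap": opening from 0.0 (shut) to 1.0 (fully open).
Only numpy, scipy, OpenCV 4.12 (cv2) and the standard library are available. Lean on these libraries where they do the work, as an engineer would, in place of code of your own. Each camera call takes 0.05 s, during which the arm holds its last target. There are 200 camera calls.

## Working session

There is one attempt and no reset: what is moved stays moved. The work goes in short steps, Python scripts to look and compute and a tool call to move; the robot and the scene stay as the last step left them, time stands still between calls to the robot, and variables do not carry over. Pictures are saved under pics/ and viewed, on a budget of 10 in all, crops included, one or two more only if the job needs it, and the job is handed in when it is done.

Besides the shell and the picture viewer there is one more tool, called after "Call:" by a JSON object that holds its "method" and its "body", one argument or row to a line. play_rows: Moves the arm, as the interface text tells. Shift numbers are shares of 120 mm and turn numbers shares of pi rad, none past 1 either way. Its arguments: {"type":"object","properties":{"series":{"type":"array","items":{"type":"array"}},"jaw":{"type":"number"},"newtons":{"type":"number"}},"required":["series"]}

```bash
mkdir -p pics; ls
cat > h.py <<'E'
import numpy as np, cv2
from scipy.spatial.transform import Rotation as R
from station import bot
def grab(n):
    s=bot.observe(); f=bot.grab_frame(n)
    if 'mount' in f:
        T=np.eye(4);T[:3,:3]=R.from_quat(s['tool_rot']).as_matrix();T[:3,3]=s['position']; f['T']=T@np.array(f['mount'])
    else:
        W=np.eye(4);W[:3,:3]=R.from_rotvec(np.ravel(f['rvec'])).as_matrix();W[:3,3]=np.ravel(f['tvec']); f['T']=np.linalg.inv(W)
    return f
def cloud(f):
    v,u=np.mgrid[:480,:640]; z=f['range_z']
    P=np.stack([(u-f['cx'])/f['fx']*z,(v-f['cy'])/f['fy']*z,z],-1)
    P=P@f['T'][:3,:3].T+f['T'][:3,3]; P[z<=0]=np.nan
    return P
def save(f,n): cv2.imwrite('pics/'+n,cv2.cvtColor(f['color'],cv2.COLOR_RGB2BGR))
def go(p,rot):  # needed shift/turn in tool fractions
    s=bot.observe(); r=R.from_quat(s['tool_rot'])
    print('shift',np.round(r.inv().apply(np.array(p)-s['position'])/120,3),'turn',np.round((r.inv()*rot).as_rotvec()/np.pi,4))
E
python3 - <<'E'
from h import *
print(bot.observe(), bot.pinch_z)
for n in ('top','side'):
    f=grab(n); save(f,n+'0.png'); P=cloud(f)
    for t in ('plinth','canister','handle','rest','tube','mouth','white_bottle','vial','tape_roll'):
        for d in bot.regions_of(n,t)[:3]:
            m=d['pixels']; q=P[m]; q=q[~np.isnan(q[:,0])]
            print(n,t,round(d['conf'],2),np.round(d['location']),m.sum(),np.round(np.median(q,0)) if len(q) else '',np.round(np.percentile(q,[3,97],axis=0)).tolist() if len(q) else '')
E
```

```text
pics
{'t': 0.0, 'joint_positions': array([ 1.14699380e+00,  2.38821606e-01, -1.42659934e-02,  1.31918474e+00,
       -1.27140106e-05,  1.57079643e+00]), 'dq': array([-0.00037815, -0.00194592, -0.00012767,  0.00079746, -0.00249917,
       -0.00154375]), 'joint_torque': array([ 1.69218270e-03, -5.38783300e+01,  3.46446455e+01,  1.83651078e-02,
        1.74828792e-04, -2.12674269e-05]), 'position': array([215.72888924, 478.17539708, 230.65163128]), 'tool_rot': array([ 2.10319004e-01,  9.77632534e-01, -7.22836272e-04, -1.49001923e-04]), 'contact_force': array([ 0.9384752 , -0.4390164 ,  0.32834104]), 'wrist_torque': array([-0.08957633,  0.00979011, -0.0342904 ]), 'finger_gap': 1.0045691719592034} 18.700000000000003
top plinth 0.78 [228. 301.] 321 [ 595. -195.   37.] [[585.0, -263.0, 13.0], [669.0, -165.0, 42.0]]
top canister 0.75 [209. 314.] 1151 [ 625. -217.  122.] [[590.0, -256.0, 65.0], [670.0, -179.0, 177.0]]
top canister 0.71 [292. 487.] 1381 [ 428. -657.   81.] [[390.0, -706.0, 8.0], [469.0, -626.0, 137.0]]
top handle 0.83 [291. 486.] 1333 [ 428. -656.   82.] [[390.0, -704.0, 16.0]
[... 1178 characters left out ...]
672.0, -172.0, 174.0]]
side rest 0.87 [306. 282.] 1233 [657. -56.  24.] [[609.0, -86.0, 6.0], [699.0, -35.0, 89.0]]
side tube 0.73 [282. 294.] 318 [628. -58. 118.] [[606.0, -77.0, 86.0], [651.0, -51.0, 136.0]]
side tube 0.23 [401. 433.] 341 [364. 208.  16.] [[350.0, 184.0, 2.0], [380.0, 236.0, 20.0]]
side white_bottle 0.67 [219. 356.] 413 [ 430. -402.   49.] [[408.0, -421.0, 4.0], [451.0, -393.0, 87.0]]
side vial 0.52 [309. 384.] 191 [414. -21.  35.] [[402.0, -43.0, 3.0], [423.0, -16.0, 52.0]]
side tape_roll 0.71 [401. 432.] 297 [363. 212.  16.] [[350.0, 186.0, 3.0], [379.0, 236.0, 20.0]]
side tape_roll 0.25 [249. 292.] 1451 [ 632. -189.  115.] [[592.0, -258.0, 50.0], [671.0, -172.0, 174.0]]
```

Run:
```python
from h import *
F={n:grab(n) for n in('top','side')}
allP=np.concatenate([cloud(f).reshape(-1,3) for f in F.values()]); 
A=allP[~np.isnan(allP[:,0])]
C=A[(np.hypot(A[:,0]-630,A[:,1]+215)<60)]
for lo,hi in((130,150),(150,164),(164,185)):
    q=C[(C[:,2]>lo)&(C[:,2]<hi)][:,:2]
    c=q.mean(0);w,v=np.linalg.eigh(np.cov((q-c).T)); d=v[:,1]
    t=(q-c)@d; print(lo,len(q),c.round(1),'ang',np.degrees(np.arctan2(d[1],d[0])).round(1),(c+d*(t.min()+t.max())/2).round(1),np.sqrt(w).round(1),np.ptp(t).round(1))
q=C[(C[:,2]>112)&(C[:,2]<126)][:,:2]; print('lid',cv2.minEnclosingCircle(q.astype(np.float32)))
q=A[(np.hypot(A[:,0]-630,A[:,1]+215)<90)&(A[:,2]>34)&(A[:,2]<44)&(A[:,1]<-150)][:,:2]; print('plinth',cv2.minAreaRect(q.astype(np.float32)),len(q))
# tube cap & rest
for n,f in F.items():
    P=cloud(f);c=f['color'].astype(int);red=(c[...,0]>110)&(c[...,1]<70)&(c[...,2]<70)
    m=red&(np.hypot(P[...,0]-630,P[...,1]+70)<80); q=P[m]; print(n,'cap',len(q),q.mean(0).round(1),q.min(0).round(),q.max(0).round())
q=A[(np.hypot(A[:,0]-650,A[:,1]+70)<90)&(A[:,2]>8)&(A[:,2]<16)&(A[:,1]>-150)][:,:2];print('base',cv2.minAreaRect(q.astype(np.float32)),len(q))
im=np.hstack([cv2.resize(F[n]['color'][y:y+200,x:x+267],(400,300),interpolation=cv2.INTER_CUBIC) for n,x,y in(('top',150,130),('side',170,150))])
im=np.vstack([im,np.hstack([cv2.resize(F[n]['color'],(400,300)) for n in F])])
cv2.imwrite('pics/a.png',im[...,::-1])
```

```text
130 53 [ 632.1 -214.3] ang 70.7 [ 631.4 -216.2] [ 2.1 39.2] 87.5
150 34 [ 634.2 -205.8] ang 71.4 [ 631.2 -214.8] [ 1.7 38.8] 89.7
164 278 [ 632.3 -214.3] ang 72.0 [ 632.1 -214.9] [ 3.7 20.8] 85.7
lid ((633.5387573242188, -215.30514526367188), 47.50351333618164)
plinth ((635.8004760742188, -211.16098022460938), (99.6851806640625, 104.53324127197266), 3.622230052947998) 555
top cap 162 [617.1 -71.8 127.2] [602. -87.  14.] [634. -54. 142.]
side cap 175 [617.5 -62.4 126.2] [601. -84. 109.] [633. -50. 137.]
base ((655.1156005859375, -86.10497283935547), (105.91936492919922, 100.4531021118164), 88.44656372070312) 939
```

View pics/a.png

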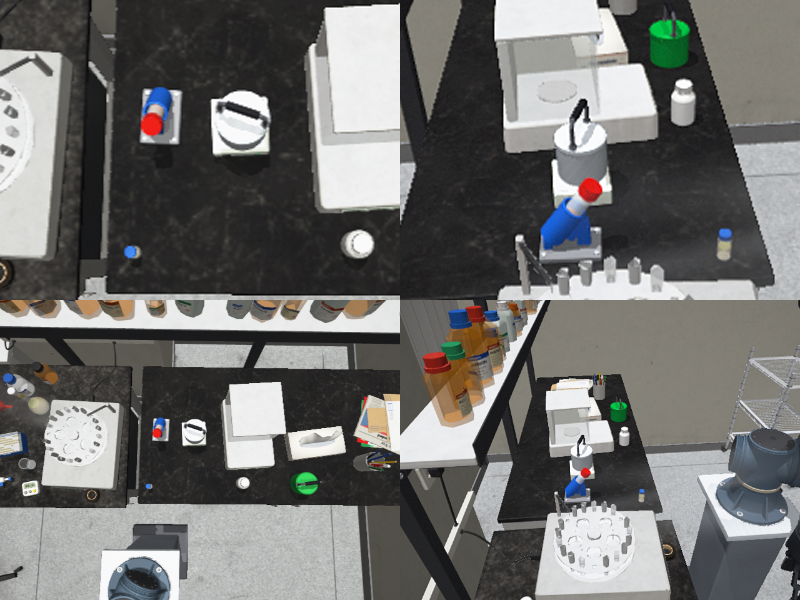

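```bash
cat >> h.py <<'E'
def yawrot(a):
    a=np.radians(a); y=np.array([np.cos(a),np.sin(a),0]); z=np.array([0,0,-1.]); return R.from_matrix(np.stack([np.cross(y,z),y,z],1))
def chain(W):
    for (p,r),(q,t) in zip(W,W[1:]):
        print(np.round(r.inv().apply(np.subtract(q,p))/120,3).tolist(),np.round((r.inv()*t).as_rotvec()/np.pi,4).tolist())
E
python3 - <<'E'
from h import *
W=[((216,478,231),65.7),((260,430,330),57),((370,320,330),41),((460,200,330),23),((540,60,330),6),((600,-80,330),-8),((632,-215,330),-18),((632,-215,245),-18)]
chain([(p,yawrot(a)) for p,a in W])
E
```

```text
[-0.499, -0.214, -0.825] [0.0, 0.0, 0.0483]
[-1.268, -0.27, 0.0] [0.0, 0.0, 0.0889]
[-1.247, -0.09, 0.0] [0.0, 0.0, 0.1]
[-1.334, 0.158, 0.0] [0.0, 0.0, 0.0944]
[-1.213, 0.375, 0.0] [0.0, 0.0, 0.0778]
[-1.077, 0.421, 0.0] [0.0, 0.0, 0.0556]
[0.0, 0.0, 0.708] [0.0, 0.0, 0.0]
```

Call:
{"method": "play_rows", "body": {
  "series": [
    [[-0.4,-0.2,-0.82],[0,0,0.05]],
    [[-0.4,-0.2,-0.82],[0,0,0.05]],
    [[-0.6,-0.2,-0.82],[0,0,0.05]],
    [[-1,-0.2,-0.82],[0,0,0.08]],
    [[-1,-0.2,-0.82],[0,0,0.08]]
  ],
  "jaw": 1,
  "newtons": 60
}}

```text
t: 1.6
position: [319.3, 405.6, 330.1]
tool_rot: [0.335, 0.942, 0.0, 0.001]
contact_force: [0.3, 0.8, -0.2]
finger_gap: 0.999
```

Call:
{"method": "play_rows", "body": {
  "series": [
    [[-0.4,0,0],[0,0,0.03]],
    [[-0.8,0,0],[0,0,0.06]],
    [[-1,0,0],[0,0,0.08]]
  ]
}}

```text
t: 1.9
position: [410.9, 330.5, 329.5]
tool_rot: [0.449, 0.894, -0.0, 0.0]
contact_force: [0.5, 0.8, 0.2]
finger_gap: 0.998
```

Call:
{"method": "play_rows", "body": {
  "series": [
    [[-0.4,0,0],[0,0,0.03]],
    [[-0.8,0.1,0],[0,0,0.06]],
    [[-1,0.1,0],[0,0,0.08]]
  ]
}}

```text
t: 2.2
position: [493.0, 241.6, 329.2]
tool_rot: [0.558, 0.83, -0.0, 0.0]
contact_force: [0.1, 0.4, -0.9]
finger_gap: 0.998
```

Call:
{"method": "play_rows", "body": {
  "series": [
    [[-0.4,0.1,0],[0,0,0.03]],
    [[-0.8,0.15,0],[0,0,0.06]],
    [[-1,0.2,0],[0,0,0.08]]
  ]
}}

```text
t: 2.5
position: [560.0, 139.2, 329.4]
tool_rot: [0.657, 0.754, -0.0, 0.0]
contact_force: [0.1, 0.6, 0.6]
finger_gap: 0.996
```

Call:
{"method": "play_rows", "body": {
  "series": [
    [[-0.4,0.1,0],[0,0,0.03]],
    [[-0.8,0.2,0],[0,0,0.06]],
    [[-1,0.3,0],[0,0,0.08]]
  ]
}}

```text
t: 2.8
position: [612.0, 25.1, 329.5]
tool_rot: [0.747, 0.665, -0.0, 0.0]
contact_force: [0.4, -0.2, 0.3]
finger_gap: 1.0
```

Run:
```python
from h import *
print(bot.observe()['position'],bot.observe()['t'])
go((632,-215,330),yawrot(-18))
```

```text
[611.98930878  25.13342721 329.51233855] 2.8
shift [-1.969  0.395 -0.003] turn [-0.      0.0002  0.0634]
```

Call:
{"method": "play_rows", "body": {
  "series": [
    [[-0.4,0.1,0],[0,0,0]],
    [[-0.8,0.2,0],[0,0,0]],
    [[-1,0.2,0],[0,0,0]],
    [[-1,0.2,0],[0,0,0]]
  ]
}}

```text
t: 3.2
position: [621.9, -96.8, 329.1]
tool_rot: [0.746, 0.666, -0.001, -0.0]
contact_force: [-0.3, 0.6, -0.6]
finger_gap: 1.001
```

Run:
```python
from h import *
f=grab('wrist'); save(f,'w1.png'); P=cloud(f); np.savez('w1.npz',P=P,c=f['color'])
c=f['color'].astype(int)
red=(c[...,0]>110)&(c[...,1]<70)&(c[...,2]<70); q=P[red]; print(len(q),np.nanmean(q,0),np.nanpercentile(q,[2,98],axis=0).round())
go((632,-215,330),yawrot(-18)); print(bot.observe()['position'])
```

```text
987 [619.26369383 -69.81347631 127.12610868] [[602. -86. 118.]
 [636. -55. 137.]]
shift [-0.984  0.194 -0.006] turn [-0.0002 -0.      0.0643]
[622.02830907 -95.03033263 329.27185653]
```

View pics/w1.png

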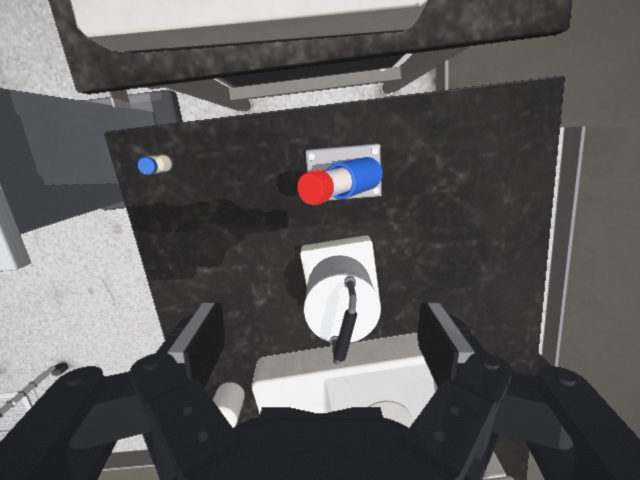

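Run:
```python
from h import *
d=np.load('w1.npz');P=d['P'];c=d['c'].astype(int);A=P.reshape(-1,3);A=A[~np.isnan(A[:,0])]
q=A[(np.hypot(A[:,0]-630,A[:,1]+215)<60)&(A[:,2]>158)&(A[:,2]<185)]
m=q.mean(0);w,v=np.linalg.eigh(np.cov((q-m)[:,:2].T));e=v[:,1];print('bar',len(q),m,np.degrees(np.arctan2(e[1],e[0])),q[:,2].max())
q=A[(np.hypot(A[:,0]-635,A[:,1]+212)<75)&(A[:,2]>35)&(A[:,2]<45)][:,:2]; print('plinth',len(q),cv2.minAreaRect(q.astype(np.float32)))
s=A[(np.hypot(A[:,0]-650,A[:,1]+70)<90)&(A[:,2]>8)&(A[:,2]<16)][:,:2];print('base',len(s),cv2.minAreaRect(s.astype(np.float32)))
# cap end face: plane fit
red=(c[...,0]>110)&(c[...,1]<70)&(c[...,2]<70); red=cv2.erode(red.astype(np.uint8),np.ones((3,3)))>0;np.save('red.npy',P[red])
blue=(c[...,2]>110)&(c[...,0]<70)&(np.hypot(P[...,0]-650,P[...,1]+70)<70); b=P[blue]; print('blue',len(b),b.mean(0),b.min(0),b.max(0))
# fit tube axis: cylinder r 16.5 to red lateral points is mixed; use full model: cap cylinder + face, sdf residuals
from scipy.optimize import least_squares
r=P[red]
# white body near tube
def sd(p,X):  # p: top centre x,y,z, lean th, az
    a=np.array([-np.sin(p[3])*np.cos(p[4]),-np.sin(p[3])*np.sin(p[4]),np.cos(p[3])]); 
    h=(X-p[:3])@a; rad=np.linalg.norm(X-p[:3]-np.outer(h,a),axis=1)
    return np.where(h+0>rad-16.5,h,rad-16.5)
s=least_squares(lambda p:sd(p,r),[605,-70,130,.61,0.],loss='soft_l1'); print(s.x,np.abs(s.fun).mean())
s=least_squares(lambda p:np.r_[sd([*p[:3],.611,p[3]],r)],[605,-70,130,0.],loss='soft_l1'); print(s.x,np.abs(s.fun).mean())
```

```text
bar 831 [ 634.69242057 -211.77435703  173.25002313] 71.04935269648658 177.8543854654041
plinth 1292 ((636.6353149414062, -207.8529052734375), (99.28723907470703, 86.51185607910156), 2.408209800720215)
base 1451 ((656.5579833984375, -72.07449340820312), (69.96868133544922, 100.04285430908203), 88.22098541259766)
blue 1088 [673.39870309 -69.03837845  71.55236968] [634.27734211 -92.6231571   -1.42422424] [710.13582113 -51.0947972   98.23521377]Traceback (most recent call last):
  File "<stdin>", line 18, in <module>
    return func(*args, **kwargs)
    raise ValueError("Residuals are not finite in the initial point.")
ValueError: Residuals are not finite in the initial point.
```

Call:
{"method": "play_rows", "body": {
  "series": [
    [[-0.4,0.1,0],[0,0,0.03]],
    [[-0.8,0.2,0],[0,0,0.06]],
    [[-0.98,0.19,0.35],[0,0,0.064]],
    [[-0.98,0.19,0.7],[0,0,0.064]],
    [[-0.98,0.19,0.7],[0,0,0.064]]
  ]
}}

```text
t: 3.75
position: [628.6, -211.3, 239.2]
tool_rot: [0.808, 0.589, -0.003, -0.005]
contact_force: [-0.3, 1.0, -0.8]
finger_gap: 1.0
```

Run:
```python
from h import *
s=bot.observe();print(s['position'],s['t'],s['joint_positions'].round(2))
f=grab('wrist');P=cloud(f);A=P.reshape(-1,3);A=A[~np.isnan(A[:,0])]
q=A[(np.hypot(A[:,0]-630,A[:,1]+215)<60)&(A[:,2]>158)&(A[:,2]<185)]
m=q.mean(0);w,v=np.linalg.eigh(np.cov((q-m)[:,:2].T));e=v[:,1];t=(q-m)[:,:2]@e;print('bar',len(q),m,m[:2]+e*(t.min()+t.max())/2,np.ptp(t),np.degrees(np.arctan2(e[1],e[0])),q[:,2].max())
go((632,-215,151),yawrot(-18))
```

```text
[ 628.64483412 -211.28185494  239.15937703] 3.75 [-0.32  0.49  0.4   1.48  0.    1.56]
bar 2043 [ 635.23565002 -213.28248528  173.47263424] [ 633.58725909 -218.28852764] 85.22063565462159 71.77430627568329 177.79761772391544
shift [-0.025  0.026  0.77 ] turn [-0.002  -0.0001  0.0014]
```

Call:
{"method": "play_rows", "body": {
  "series": [
    [[0,0.03,0.25],[0,0,0]],
    [[0,0.03,0.5],[0,0,0]],
    [[0,0.03,0.65],[0,0,0]],
    [[0,0.03,0.76],[0,0,0]],
    [[0,0.03,0.76],[0,0,0]],
    [[0,0.03,0.76],[0,0,0]]
  ]
}}

```text
t: 4.4
position: [637.1, -213.5, 157.3]
tool_rot: [0.808, 0.59, 0.001, 0.001]
contact_force: [-0.5, -0.4, 0.5]
finger_gap: 0.999
```

Run:
```python
from h import *
f=grab('wrist'); save(f,'w2.png'); go((634,-215,151),yawrot(-18.5))
```

```text
shift [-0.017 -0.021  0.052] turn [0.0011 0.     0.0043]
```

View pics/w2.png

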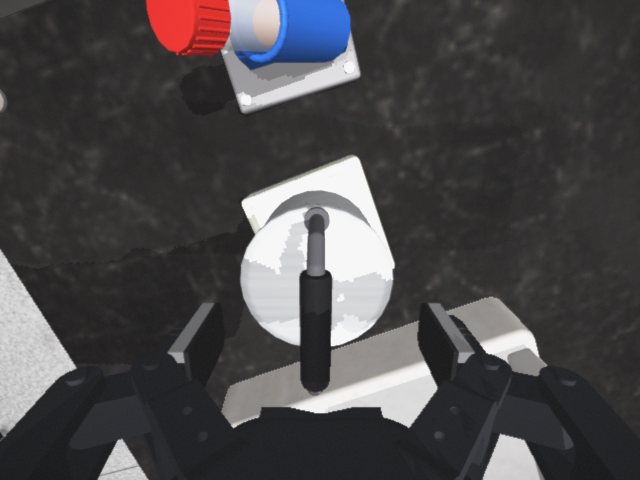

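Call:
{"method": "play_rows", "body": {
  "series": [
    [[-0.02,-0.02,0.05],[0,0,0.004]],
    [[-0.02,-0.02,0.05],[0,0,0.004]]
  ]
}}

```text
t: 4.65
position: [632.2, -215.8, 148.8]
tool_rot: [0.812, 0.584, 0.0, 0.0]
contact_force: [-0.7, 0.3, -0.1]
finger_gap: 1.004
```

Call:
{"method": "play_rows", "body": {
  "series": [
    [[0,0,0],[0,0,0]],
    [[0,0,0],[0,0,0]],
    [[0,0,0],[0,0,0]],
    [[0,0,0],[0,0,0]],
    [[0,0,0],[0,0,0]],
    [[0,0,0],[0,0,0]],
    [[0,0,0],[0,0,0]],
    [[0,0,0],[0,0,0]],
    [[0,0,0],[0,0,0]],
    [[0,0,0],[0,0,0]]
  ],
  "jaw": -1,
  "newtons": 90
}}

```text
t: 5.65
position: [632.6, -215.8, 148.7]
tool_rot: [0.812, 0.584, 0.0, 0.0]
contact_force: [0.6, -0.4, 2.1]
finger_gap: 0.134
```

Call:
{"method": "play_rows", "body": {
  "series": [
    [[0,0,-0.05],[0,0,0]],
    [[0,0,-0.12],[0,0,0]],
    [[0,0,-0.2],[0,0,0]],
    [[0,0,-0.3],[0,0,0]],
    [[0,0,-0.4],[0,0,0]],
    [[0,0,-0.5],[0,0,0]],
    [[0,0,-0.5],[0,0,0]],
    [[0,0,-0.5],[0,0,0]]
  ]
}}

```text
t: 6.45
position: [632.5, -215.8, 208.8]
tool_rot: [0.812, 0.584, 0.0, 0.0]
contact_force: [-0.1, 0.1, -3.4]
finger_gap: 0.137
```

Run:
```python
from h import *
f=grab('side');P=cloud(f);A=P.reshape(-1,3);A=A[~np.isnan(A[:,0])]
print(bot.observe()['position'],bot.observe()['contact_force'])
q=A[(np.hypot(A[:,0]-632,A[:,1]+215)<75)&(A[:,2]>35)&(A[:,2]<45)][:,:2]; print('plinth side',len(q),cv2.minAreaRect(q.astype(np.float32)))
r=np.load('red.npy');r=r[~np.isnan(r[:,0])]
from scipy.optimize import least_squares
def sd(p,X):
    a=np.array([-np.sin(p[3])*np.cos(p[4]),-np.sin(p[3])*np.sin(p[4]),np.cos(p[3])])
    h=(X-p[:3])@a; rad=np.linalg.norm(X-p[:3]-np.outer(h,a),axis=1)
    return np.where(h>rad-16.5,h,rad-16.5)
s=least_squares(lambda p:sd(p,r),[605,-70,130,.61,0.],loss='soft_l1'); print(s.x,np.abs(s.fun).mean())
s=least_squares(lambda p:np.r_[sd([*p[:3],.611,p[3]],r)],[605,-70,130,0.],loss='soft_l1'); print(s.x,np.abs(s.fun).mean())
W=[((632,-215.8,208.8),-18.5),((550,-260,208),-22),((440,-250,208),-22)]
chain([(p,yawrot(a)) for p,a in W])
chain([((632,-215.8,208.8),yawrot(-18.5)),((540,-225,208),yawrot(-23)),((440,-240,190),yawrot(-27))])
f=grab('wrist'); save(f,'w3.png')
```

```text
[ 632.25116978 -215.7169883   208.24771174] [ 0.15363844 -0.77165807 -2.16696995]
plinth side 722 ((636.191650390625, -211.30606079101562), (99.46072387695312, 100.88166046142578), 2.78023362159729)
[ 6.13126067e+02 -7.13371208e+01  1.27525412e+02  3.44744296e+00
 -3.66117966e-01] 2.386767984863488
[ 6.13324725e+02 -7.06373621e+01  1.28779265e+02 -2.65739667e-02] 0.44501130659121435
[-0.566, -0.531, 0.007] [0.0, 0.0, 0.0194]
[-0.266, -0.881, 0.0] [0.0, 0.0, 0.0]
[-0.316, -0.703, 0.007] [0.0, 0.0, 0.025]
[-0.441, -0.718, 0.15] [0.0, 0.0, 0.0222]
```

View pics/w3.png

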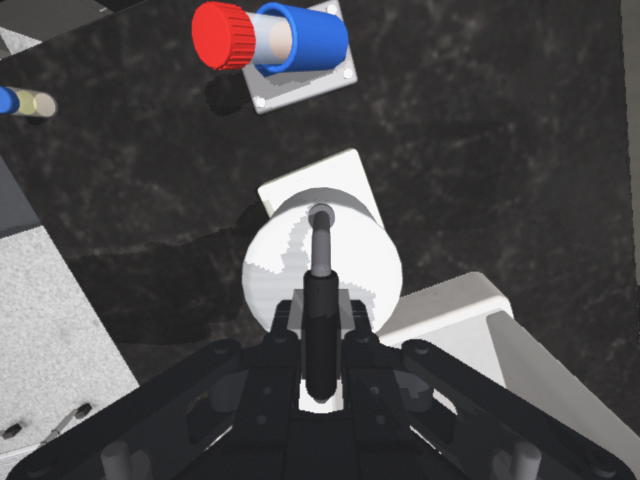

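Call:
{"method": "play_rows", "body": {
  "series": [
    [[-0.05,-0.1,0],[0,0,0.004]],
    [[-0.1,-0.25,0],[0,0,0.009]],
    [[-0.18,-0.42,0],[0,0,0.015]],
    [[-0.26,-0.58,0],[0,0,0.02]],
    [[-0.32,-0.7,0],[0,0,0.025]],
    [[-0.32,-0.7,0],[0,0,0.025]]
  ]
}}

```text
t: 7.15
position: [538.5, -225.5, 208.4]
tool_rot: [0.834, 0.551, -0.001, -0.001]
contact_force: [-0.4, -0.3, -3.4]
finger_gap: 0.135
```

Call:
{"method": "play_rows", "body": {
  "series": [
    [[-0.06,-0.12,0],[0,0,0.004]],
    [[-0.14,-0.25,0.03],[0,0,0.009]],
    [[-0.25,-0.42,0.1],[0,0,0.015]],
    [[-0.36,-0.58,0.2],[0,0,0.02]],
    [[-0.44,-0.7,0.3],[0,0,0.022]],
    [[-0.44,-0.72,0.4],[0,0,0.022]],
    [[-0.44,-0.72,0.5],[0,0,0.022]],
    [[-0.44,-0.72,0.6],[0,0,0.022]],
    [[-0.44,-0.72,0.66],[0,0,0.022]],
    [[-0.44,-0.72,0.7],[0,0,0.022]],
    [[-0.44,-0.72,0.7],[0,0,0.022]]
  ]
}}

```text
t: 8.25
position: [440.4, -240.1, 123.8]
tool_rot: [0.852, 0.523, -0.0, -0.0]
contact_force: [0.0, -0.2, -1.9]
finger_gap: 0.129
```

Run:
```python
from h import *
s=bot.observe();print(s['position'],s['contact_force'])
for n in('side','top'):
    f=grab(n);P=cloud(f);A=P.reshape(-1,3);A=A[~np.isnan(A[:,0])]
    p=s['position'];q=A[(np.hypot(A[:,0]-p[0],A[:,1]-p[1])<56)]
    h=np.histogram(q[:,2],bins=np.arange(-6,112,4)); print(n,list(zip(h[1].tolist(),h[0].tolist())))
```

```text
[ 440.39606482 -240.09292173  123.84513534] [ 0.04188321 -0.21910913 -1.88381537]
side [(-6, 121), (-2, 252), (2, 15), (6, 0), (10, 0), (14, 13), (18, 31), (22, 35), (26, 37), (30, 36), (34, 38), (38, 42), (42, 40), (46, 33), (50, 42), (54, 36), (58, 47), (62, 37), (66, 37), (70, 37), (74, 41), (78, 44), (82, 34), (86, 37), (90, 82), (94, 346), (98, 69), (102, 6), (106, 4)]
top [(-6, 0), (-2, 0), (2, 0), (6, 0), (10, 0), (14, 0), (18, 0), (22, 0), (26, 0), (30, 0), (34, 0), (38, 0), (42, 0), (46, 0), (50, 0), (54, 0), (58, 0), (62, 0), (66, 0), (70, 0), (74, 0), (78, 0), (82, 0), (86, 0), (90, 0), (94, 0), (98, 0), (102, 0), (106, 0)]
```

Call:
{"method": "play_rows", "body": {
  "series": [
    [[0,0,0.03],[0,0,0]],
    [[0,0,0.06],[0,0,0]],
    [[0,0,0.08],[0,0,0]],
    [[0,0,0.1],[0,0,0]],
    [[0,0,0.11],[0,0,0]],
    [[0,0,0.115],[0,0,0]],
    [[0,0,0.115],[0,0,0]],
    [[0,0,0.115],[0,0,0]]
  ]
}}

```text
t: 9.15
position: [440.4, -240.3, 110.8]
tool_rot: [0.853, 0.523, -0.0, 0.0]
contact_force: [1.4, -1.2, -2.4]
finger_gap: 0.135
```

Call:
{"method": "play_rows", "body": {
  "series": [
    [[0,0,0.006],[0,0,0]],
    [[0,0,0.006],[0,0,0]],
    [[0,0,0.012],[0,0,0]],
    [[0,0,0.012],[0,0,0]],
    [[0,0,0.016],[0,0,0]],
    [[0,0,0.016],[0,0,0]]
  ]
}}

```text
t: 9.75
position: [440.3, -240.3, 108.8]
tool_rot: [0.853, 0.523, -0.0, 0.0]
contact_force: [0.0, 1.0, -2.4]
finger_gap: 0.134
```

Call:
{"method": "play_rows", "body": {
  "series": [
    [[0,0,0.008],[0,0,0]],
    [[0,0,0.008],[0,0,0]],
    [[0,0,0.016],[0,0,0]],
    [[0,0,0.016],[0,0,0]]
  ]
}}

```text
t: 10.15
position: [441.1, -240.6, 108.3]
tool_rot: [0.853, 0.523, 0.001, 0.001]
contact_force: [-2.0, 1.2, 13.9]
finger_gap: 0.133
```

Contact. Release, then rise.

Call:
{"method": "play_rows", "body": {
  "series": [
    [[0,0,-0.012],[0,0,0]],
    [[0,0,-0.012],[0,0,0]],
    [[0,0,-0.012],[0,0,0]],
    [[0,0,-0.012],[0,0,0]],
    [[0,0,-0.012],[0,0,0]],
    [[0,0,-0.012],[0,0,0]],
    [[0,0,-0.012],[0,0,0]],
    [[0,0,-0.012],[0,0,0]],
    [[0,0,-0.012],[0,0,0]],
    [[0,0,-0.012],[0,0,0]],
    [[0,0,-0.012],[0,0,0]]
  ],
  "jaw": 1
}}

```text
t: 11.25
position: [440.4, -240.3, 108.3]
tool_rot: [0.853, 0.523, -0.0, 0.0]
contact_force: [-0.2, 0.3, 0.1]
finger_gap: 0.999
```

Call:
{"method": "play_rows", "body": {
  "series": [
    [[0,0,-0.2],[0,0,0]],
    [[0,0,-0.45],[0,0,0]],
    [[0,0,-0.75],[0,0,0]],
    [[0,0,-1],[0,0,0]],
    [[0,0,-1],[0,0,0]]
  ]
}}

```text
t: 11.75
position: [442.0, -241.2, 232.2]
tool_rot: [0.853, 0.523, 0.002, 0.003]
contact_force: [0.7, 0.4, 0.1]
finger_gap: 1.004
```

Run:
```python
from h import *
s=bot.observe();p=s['position']
f=grab('side');P=cloud(f);A=P.reshape(-1,3);A=A[~np.isnan(A[:,0])]
q=A[(np.hypot(A[:,0]-440,A[:,1]+240)<56)&(A[:,2]>70)]
h=np.histogram(q[:,2],bins=np.arange(70,150,4)); print(list(zip(h[1].tolist(),h[0].tolist())))
l=q[(q[:,2]<90)][:,:2].astype(np.float32);print(cv2.minEnclosingCircle(l))
# tube plan
az=-0.027; a=np.array([-np.sin(.611)*np.cos(az),-np.sin(.611)*np.sin(az),np.cos(.611)]); top=np.array([613.3,-70.6,128.8])
y=np.cross(a,[0,0,1]);y/=np.linalg.norm(y)
z=-a; yt=np.cross(z,np.cross([0,0,1],z)); yt/=np.linalg.norm(yt)
yt=yt if yt[0]>0 else -yt
Rg=R.from_matrix(np.stack([np.cross(yt,z),yt,z],1))
grasp=top-11*a; tcp=grasp-18.7*a; pre=tcp+90*a
print('tcp',tcp,'pre',pre,Rg.as_matrix().round(2).tolist())
R0=R.from_quat(s['tool_rot']);mid=yawrot(-1.5)
via=(480,-130,p[2])
chain([(p,R0),(via,yawrot(-12)),(pre,Rg),(tcp,Rg)])
```

```text
[(70, 41), (74, 65), (78, 340), (82, 114), (86, 8), (90, 9), (94, 8), (98, 4), (102, 7), (106, 10), (110, 5), (114, 4), (118, 8), (122, 9), (126, 15), (130, 25), (134, 48), (138, 0), (142, 0)]
((439.8079528808594, -239.42555236816406), 47.55892562866211)
tcp [630.33228844 -71.05998357 104.4734802 ] pre [578.71929316 -69.66609397 178.19020686] [[0.03, 0.82, 0.57], [1.0, -0.02, -0.02], [0.0, 0.57, -0.82]]
[0.969, -0.138, -0.001] [0.002, 0.0004, -0.0832]
[0.663, 0.7, 0.45] [-0.1939, 0.0177, -0.0563]
[-0.0, -0.0, 0.75] [0.0, 0.0, 0.0]
```

Call:
{"method": "play_rows", "body": {
  "series": [
    [[0.3,-0.04,0],[0,0,-0.025]],
    [[0.65,-0.09,0],[0,0,-0.055]],
    [[0.97,-0.14,0],[0,0,-0.083]],
    [[0.97,-0.14,0],[0,0,-0.083]]
  ]
}}

```text
t: 12.2
position: [478.6, -125.4, 227.0]
tool_rot: [0.775, 0.632, -0.0, -0.001]
contact_force: [0.0, -0.8, 0.8]
finger_gap: 1.0
```

Call:
{"method": "play_rows", "body": {
  "series": [
    [[0.2,0.2,0.1],[-0.04,0.004,-0.01]],
    [[0.4,0.4,0.2],[-0.09,0.008,-0.03]],
    [[0.6,0.6,0.35],[-0.14,0.013,-0.045]],
    [[0.66,0.7,0.45],[-0.194,0.018,-0.056]],
    [[0.66,0.7,0.45],[-0.194,0.018,-0.056]],
    [[0.66,0.7,0.45],[-0.194,0.018,-0.056]]
  ]
}}

```text
t: 12.8
position: [571.1, -68.5, 169.0]
tool_rot: [0.685, 0.665, 0.208, 0.213]
contact_force: [-1.1, -0.0, -0.5]
finger_gap: 1.002
```

```bash
cat >> h.py <<'E'
az=-0.027; a=np.array([-np.sin(.611)*np.cos(az),-np.sin(.611)*np.sin(az),np.cos(.611)])
z=-a; yt=np.cross(z,np.cross([0,0,1],z)); yt/=np.linalg.norm(yt); yt=yt if yt[0]>0 else -yt
Rg=R.from_matrix(np.stack([np.cross(yt,z),yt,z],1))
E
python3 - <<'E'
from h import *
s=bot.observe();print(s['position'],s['joint_positions'].round(2))
f=grab('wrist');save(f,'w4.png');P=cloud(f);c=f['color'].astype(int)
red=(c[...,0]>110)&(c[...,1]<70)&(c[...,2]<70); red=cv2.erode(red.astype(np.uint8),np.ones((3,3)))>0; r=P[red];r=r[~np.isnan(r[:,0])]
r=r[np.linalg.norm(r-[613,-70,128],axis=1)<60]
from scipy.optimize import least_squares
def sd(p,X):
    b=np.array([-np.sin(p[3])*np.cos(p[4]),-np.sin(p[3])*np.sin(p[4]),np.cos(p[3])])
    h=(X-p[:3])@b; rad=np.linalg.norm(X-p[:3]-np.outer(h,b),axis=1)
    return np.where(h>rad-16.5,h,rad-16.5)
t=least_squares(lambda p:sd(p,r),[613,-70,129,.61,0.],loss='soft_l1',bounds=([500,-200,0,.2,-.6],[700,0,200,1,.6])); print(len(r),t.x,np.abs(t.fun).mean())
top=t.x[:3]; go(top-29.7*a,Rg)
E
```

```text
[571.14574657 -68.50819021 168.98111849] [-0.16  0.   -0.68  0.29  0.08  1.46]
1254 [ 6.13547633e+02 -7.06383689e+01  1.28855647e+02  6.08846353e-01
 -3.23674869e-02] 0.45958784106743267
shift [-0.003  0.073  0.729] turn [-0.0019  0.0001 -0.001 ]
```

View pics/w4.png

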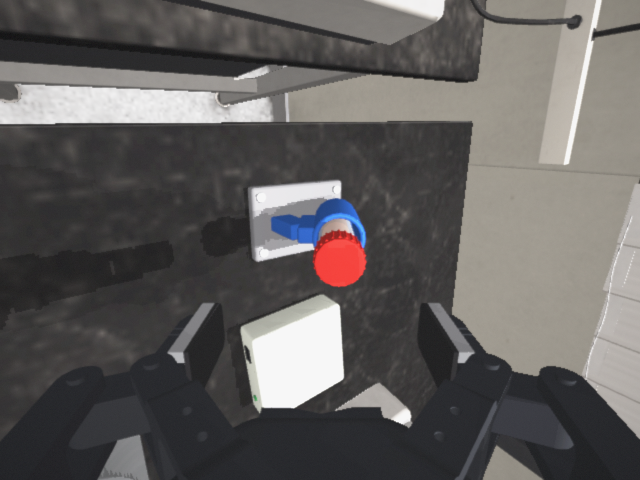

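Call:
{"method": "play_rows", "body": {
  "series": [
    [[0,0.07,0.1],[0,0,0]],
    [[0,0.07,0.25],[0,0,0]],
    [[0,0.07,0.4],[0,0,0]],
    [[0,0.07,0.55],[0,0,0]],
    [[0,0.07,0.65],[0,0,0]],
    [[0,0.07,0.72],[0,0,0]],
    [[0,0.07,0.72],[0,0,0]]
  ],
  "newtons": 50
}}

```text
t: 13.55
position: [634.3, -70.8, 107.5]
tool_rot: [0.684, 0.665, 0.21, 0.215]
contact_force: [0.3, 0.0, 0.6]
finger_gap: 1.003
```

Run:
```python
from h import *
go(np.array([613.5,-70.6,128.9])-29.7*a,Rg)
```

```text
shift [-0.003 -0.039  0.002] turn [-0.0004  0.     -0.0006]
```

Call:
{"method": "play_rows", "body": {
  "series": [
    [[0,-0.037,0],[0,0,0]],
    [[0,-0.037,0],[0,0,0]]
  ]
}}

```text
t: 13.75
position: [629.0, -70.4, 105.8]
tool_rot: [0.684, 0.665, 0.21, 0.215]
contact_force: [-0.7, -0.6, -0.2]
finger_gap: 0.997
```

Call:
{"method": "play_rows", "body": {
  "series": [
    [[0,0,0],[0,0,0]],
    [[0,0,0],[0,0,0]],
    [[0,0,0],[0,0,0]],
    [[0,0,0],[0,0,0]],
    [[0,0,0],[0,0,0]],
    [[0,0,0],[0,0,0]],
    [[0,0,0],[0,0,0]],
    [[0,0,0],[0,0,0]],
    [[0,0,0],[0,0,0]],
    [[0,0,0],[0,0,0]]
  ],
  "jaw": -1
}}

```text
t: 14.75
position: [629.6, -70.5, 106.4]
tool_rot: [0.684, 0.665, 0.21, 0.216]
contact_force: [-5.1, -0.0, 5.8]
finger_gap: 0.37
```

Call:
{"method": "play_rows", "body": {
  "series": [
    [[0,0,-0.05],[0,0,0]],
    [[0,0,-0.12],[0,0,0]],
    [[0,0,-0.2],[0,0,0]],
    [[0,0,-0.3],[0,0,0]],
    [[0,0,-0.4],[0,0,0]],
    [[0,0,-0.5],[0,0,0]],
    [[0,0,-0.6],[0,0,0]],
    [[0,0,-0.7],[0,0,0]],
    [[0,0,-0.8],[0,0,0]],
    [[0,0,-0.88],[0,0,0]],
    [[0,0,-0.9],[0,0,0]],
    [[0,0,-0.9],[0,0,0]],
    [[0,0,-0.9],[0,0,0]]
  ]
}}

```text
t: 16.05
position: [567.7, -68.8, 194.0]
tool_rot: [0.684, 0.665, 0.21, 0.215]
contact_force: [0.1, 0.2, -1.0]
finger_gap: 0.367
```

Run:
```python
from h import *
s=bot.observe();p=s['position'];r=R.from_quat(s['tool_rot']);print(p,s['contact_force'])
foot=(613.5,-70.6,128.9)-120*a; tcp0=np.array([629.6,-70.5,106.4])
o=r.inv().apply(foot-tcp0); print('foot in tool',o)
for az in(-10,-18.5):
  Rt=yawrot(az); tgt=np.array([636,-211.3,125])-Rt.apply(o); print(tgt)
  u=np.array([570,-120,tgt[2]+20]); Ru=yawrot(-6)
  chain([(p,r),(u,Ru),(tgt,Rt)])
```

```text
[567.67783849 -68.77199138 193.9802565 ] [ 0.12167658  0.23773158 -1.02182166]
foot in tool [-0.53765723 -0.26071152 92.33939099]
[ 636.35011393 -210.81578307  217.33939099]
[-0.426, 0.233, -0.278] [0.1943, -0.0077, 0.0235]
[-0.695, 0.629, 0.167] [0.0, 0.0, 0.0222]
[ 636.41784005 -210.87285191  217.33939099]
[-0.426, 0.233, -0.278] [0.1943, -0.0077, 0.0235]
[-0.695, 0.63, 0.167] [0.0, 0.0, 0.0694]
```

Call:
{"method": "play_rows", "body": {
  "series": [
    [[-0.06,0.03,-0.04],[0.025,-0.001,0.003]],
    [[-0.13,0.07,-0.09],[0.06,-0.002,0.007]],
    [[-0.21,0.12,-0.14],[0.095,-0.004,0.012]],
    [[-0.3,0.17,-0.2],[0.13,-0.005,0.016]],
    [[-0.38,0.21,-0.25],[0.17,-0.007,0.021]],
    [[-0.426,0.233,-0.278],[0.1943,-0.0077,0.0235]],
    [[-0.426,0.233,-0.278],[0.1943,-0.0077,0.0235]]
  ]
}}

```text
t: 16.75
position: [572.3, -120.8, 235.7]
tool_rot: [0.743, 0.669, -0.001, -0.001]
contact_force: [1.0, -0.4, -0.9]
finger_gap: 0.364
```

Call:
{"method": "play_rows", "body": {
  "series": [
    [[-0.08,0.08,0],[0,0,0.003]],
    [[-0.2,0.18,0.02],[0,0,0.006]],
    [[-0.32,0.3,0.05],[0,0,0.01]],
    [[-0.45,0.42,0.1],[0,0,0.014]],
    [[-0.58,0.53,0.13],[0,0,0.018]],
    [[-0.66,0.6,0.16],[0,0,0.021]],
    [[-0.695,0.63,0.167],[0,0,0.0222]],
    [[-0.695,0.63,0.167],[0,0,0.0222]],
    [[-0.695,0.63,0.167],[0,0,0.0222]],
    [[-0.695,0.63,0.167],[0,0,0.0222]]
  ]
}}

```text
t: 17.75
position: [636.3, -210.2, 218.1]
tool_rot: [0.766, 0.643, 0.0, 0.0]
contact_force: [0.6, -0.5, -1.1]
finger_gap: 0.367
```

Run:
```python
from h import *
s=bot.observe();print(s['position'],s['contact_force'],s['t']); go((636.3,-211,217),yawrot(-10))
F={n:grab(n) for n in('side','top','wrist')}
f=F['side'];P=cloud(f);A=P.reshape(-1,3);A=A[~np.isnan(A[:,0])]
q=A[np.hypot(A[:,0]-636,A[:,1]+211)<40]
for lo in range(100,205,8):
    k=q[(q[:,2]>=lo)&(q[:,2]<lo+8)]
    if len(k):print(lo,len(k),k.mean(0).round(1),np.ptp(k[:,0]).round(1),k.min(0).round(),((k[:,0].min()+k[:,0].max())/2).round(1))
for n in('side','top'):
    P=cloud(F[n])
    for t in('white_bottle','vial','tape_roll'):
        for d in bot.regions_of(n,t)[:1]:print(n,t,np.nanmedian(P[d['pixels']],0).round())
im=np.hstack([cv2.resize(F['side']['color'][150:350,170:437],(400,300),interpolation=cv2.INTER_CUBIC),cv2.resize(F['wrist']['color'],(400,300))])
cv2.imwrite('pics/b.png',im[...,::-1])
```

```text
[ 636.28297817 -210.23993258  218.11244622] [ 0.57508996 -0.50683772 -1.11377495] 17.75
shift [-0.006  0.001  0.009] turn [ 0.0003 -0.      0.0002]
124 6 [ 635.3 -202.2  130. ] 15.1 [ 628. -206.  126.] 636.1
132 15 [ 634.  -198.7  137.5] 25.1 [ 623. -205.  134.] 635.6
140 27 [ 635.3 -197.1  144. ] 25.1 [ 623. -203.  140.] 635.2
148 34 [ 634.4 -198.7  152. ] 27.4 [ 622. -209.  148.] 635.8
156 32 [ 634.9 -198.4  160.4] 27.4 [ 622. -207.  156.] 635.4
164 30 [ 634.4 -199.2  168.1] 27.6 [ 621. -210.  164.] 635.0
172 29 [ 634.7 -197.3  176. ] 25.0 [ 623. -204.  172.] 635.8
180 33 [ 635.9 -197.6  184. ] 24.6 [ 623. -206.  180.] 635.4
188 30 [ 635.9 -198.3  192. ] 27.2 [ 622. -209.  188.] 636.1
196 33 [ 635.6 -197.9  200. ] 26.8 [ 622. -207.  196.] 635.5
204 35 [ 634.  -198.7  207.6] 26.9 [ 622. -209.  204.] 635.0
side white_bottle [ 433. -403.   58.]
side vial [413. -21.  31.]
side tape_roll [363. 208.  16.]
top white_bottle [ 429. -411.   68.]
top tape_roll [371. 204.  16.]
```

View pics/b.png

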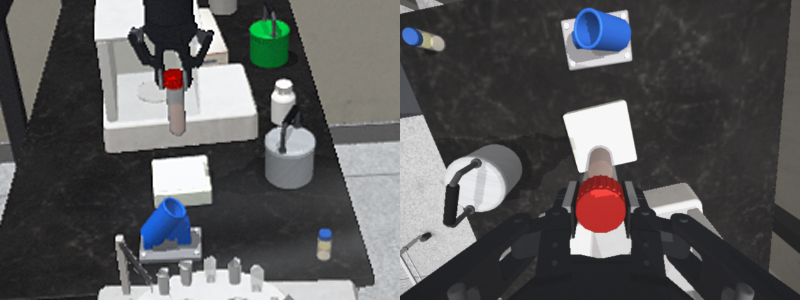

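Call:
{"method": "play_rows", "body": {
  "series": [
    [[0,0,0],[0,0,0]],
    [[0,0,0],[0,0,0]],
    [[0,0,0],[0,0,0]],
    [[0,0,0],[0,0,0]],
    [[0,0,0],[0,0,0]]
  ]
}}

```text
t: 18.7
position: [636.5, -210.9, 217.6]
tool_rot: [0.766, 0.643, 0.0, 0.0]
contact_force: [0.4, -1.2, -0.3]
finger_gap: 0.368
```

```bash
python3 -c "
from station import bot
s=bot.observe();print(s['position'],s['finger_gap'],abs(s['dq']).max());print(bot.job_done())"
```

```text
[ 636.50501432 -210.86864484  217.57797623] 0.3681051269899653 0.0016757094525805376
the job is handed in; nothing more can be done
None
```

I lifted the steel canister off the plinth by its handle and set it on the bench at about (440, -240) mm. I then let go of it, drew the tube out of its rest by the cap, and handed in the job at about 19 s. `job_done()` gives no verdict, so the result rests on my own checks.

- **Tube:** The last side and wrist views show it upright with the cap on top and touching only the gripper. Its foot is about 85 mm above the panel, within a few mm of the measured centre (636, -211). The grip was steady at an opening of 0.37, with the arm practically still.
- **Canister:** It stands upright and released, with its lid at 82 mm. It is about 200 mm from the plinth.
- **Bottle, vial and tape roll:** The side camera's medians for them moved at most 9 mm, and the views show nothing disturbed. The top camera did not find the vial in the last picture, so only the side camera confirms it there.

No check failed. The only disagreements were a few mm between cameras early on, when the plinth was partly hidden by the canister.

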